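Lay out the press tools in reverse order

TASK

The arbor press is worked from the other end today: move the four steel press tools from the wooden tray into the empty steel tray, one to a bay, in the reverse of the order in which they stand now, so that, seen from the robot, the leftmost tool of the wooden tray ends in the rightmost bay of the steel tray, the next one beside it, and so on to the rightmost tool, which ends leftmost. Set each one down upright and flat on the floor of its bay; do not drop any or knock any over.

Things in the scene. Friction and masses are not known exactly. Their poses are not given: they have to be found in the camera images.
- wood_tray: Pale wooden tray, 72 x 273 x 12 mm, four bays in a row; fixed. Origin: centre of underside; x across the row (away from the robot within 0.2 rad), y along it to the robot's left, z up. Bays 62 x 62 mm inside, walls 5 mm thick, bay floors at z = 4 mm, bay centres at x = 0, y = +-33.5 and +-100.5 mm. Holds the tools at the start; lies nearer to the robot than the steel tray or beyond it
- steel_tray: Grey painted steel tray, 72 x 273 x 12 mm, four bays in a row; fixed. Origin: centre of underside; x across the row (away from the robot within 0.2 rad), y along it to the robot's left, z up. Bays 62 x 62 mm inside, walls 5 mm thick, bay floors at z = 4 mm, bay centres at x = 0, y = +-33.5 and +-100.5 mm. Same shape as the wooden tray, but empty and without pads
- tube: Plain steel tube standing on end, 46 mm outside, 28 mm bore right through, 50 mm high, about 0.4 kg. Stands upright on its cork pad at the start, within 4 mm of the pad's centre. Origin: centre of its underside; z along its axis, up
- block: Plain steel square block, 36 x 36 mm, 56 mm high, about 0.5 kg. x and y axes square to its side faces, turned up to 0.15 rad from the pad's. Stands upright on its cork pad at the start, within 4 mm of the pad's centre. Origin: centre of its underside; z along its axis, up
- drift: Plain steel round bar, the slimmest and tallest straight one, 28 mm diameter, 72 mm high, about 0.33 kg, flat ends. Stands upright on its cork pad at the start, within 4 mm of the pad's centre. Origin: centre of its underside; z along its axis, up
- cone: Steel cone-topped plug: round body 42 mm diameter up to 46 mm high, then a cone to a 10 mm tip at 70 mm, about 0.5 kg. Grip it below 46 mm. Stands upright on its cork pad at the start, within 4 mm of the pad's centre. Origin: centre of its underside; z along its axis, up
- pad_tube: flat cork pad, 58 x 58 x 3 mm, one of four alike, fixed in the bay of the wooden tray where the tube stands at the start; it stays there, and so marks the tube's place in the starting row. Origin: centre of its underside, which lies on the bay floor; square with the tray
- pad_block: flat cork pad, 58 x 58 x 3 mm, one of four alike, fixed in the bay of the wooden tray where the block stands at the start; it stays there, and so marks the block's place in the starting row. Origin: centre of its underside, which lies on the bay floor; square with the tray
- pad_drift: flat cork pad, 58 x 58 x 3 mm, one of four alike, fixed in the bay of the wooden tray where the drift stands at the start; it stays there, and so marks the drift's place in the starting row. Origin: centre of its underside, which lies on the bay floor; square with the tray
- pad_cone: flat cork pad, 58 x 58 x 3 mm, one of four alike, fixed in the bay of the wooden tray where the cone stands at the start; it stays there, and so marks the cone's place in the starting row. Origin: centre of its underside, which lies on the bay floor; square with the tray
Things that resemble listed ones, but are neither listed nor needed, are in the scene too. What is shaped like the drift but orange is not meant. Leave any blue look-alike of the block alone.

How it is judged:
By the outcome, as a careful person would: the job done as asked, in the order asked, and still so for the second after the job is handed in, with the robot touching nothing.
It also fails if it takes over 118 s, if anything falls off the work surface, if the arm or the gripper's body presses on something with over 40 N, if the wrist force passes 120 N, or if a joint passes its speed limit or range.

ROBOT

A 6-joint arm with a two-finger parallel gripper is mounted at the origin on the work surface. World frame = base frame: x ahead of the robot, y to its left, z up, the work surface at z = 0. Lengths are in m, angles in rad, forces in N, time in s.
With the tool pointing down it reaches from about 0.375 to 0.9 m from the base axis. Payload 3.1 kg.
Tool frame: the origin (TCP) lies at the very end of the fingers, on their centre line; the grasp point (between the pads) lies robot.grasp_offset behind it (robot.grasp_offset is the distance from the TCP to the grasp point, in m); z points along the fingers, y is the line along which they close (so a half turn about z gives the same grasp; the last joint's range is limited). The gripper opens to 87 mm and grips with 3 to 60 N. Pads are 19 mm wide; open, the fingers measure 117 mm over their backs; the gripper's body (75 mm by 190 mm) begins 51 mm behind the grasp point.
Start: joints at [-1.395, 0.527, 1.433, -0, 1.181, -0.178], TCP at [0.217, -0.586, 0.223] pointing down, gripper open.
Joint ranges: [-3.08, 3.08], [-0.75, 2.2], [0.22, 2.44], [-1.43, 4.57], [0, 2.65], [-2.85, 2.85]. Speed limits (rad/s): [2.79, 2.79, 3.14, 3.14, 3.14, 3.14].

INTERFACE

Orientations are given as a unit quaternion [x, y, z, w].
In Python, from bench import robot, imaging, job, silhouettes gives the robot as it stands.
- The arm moves only by the shell command python3 -m handwheel 'ROWS' [FORCE]. ROWS is JSON, a list that holds one entry, the list of rows, each a list of 5 numbers: the shift along the tool's x, y, z in mm, then the turn about the tool's z in rad, then the closure, from -1 (fully open) to 1 (shut). A call has 1 to 10 rows; each row shifts and turns the commanded pose from where the row before left it, along the tool's axes as they then stand; what a row does not reach is not made up. A row lasts 1/8 s, in which the tool goes at most 62.5 mm and 10.7 degrees, less where a joint would pass 70% of its speed; a pose out of reach is approached as far as the arm can. A call with a gripper value outside its range is refused whole. The fingers move at their own pace and stop on an object; FORCE is the grip in N (left out, the last holds). Time passes only in rows, so rows that do not move let the fingers close. It gives the time, the measured TCP pose, the force, the opening and the grip force at its end, in the units of the state.
- robot.observe(): the state, without advancing time (a new reading comes with each control period).
- imaging.capture(name): name is "scene" or "side" or "wrist"; returns a dict with "color" (400x640x3 uint8, red, green, blue), "K" (3x3 intrinsics, pixels), "k1" (the pictures are not rectified: a ray, as slopes to the right and down, at radius r is drawn at 1 + k1 r^2 times it, then the intrinsics apply), "R" (3x3) and "t" (3): a world point X has camera coordinates R X + t. Camera axes: x right, y down, z forward; pixel columns grow to the right and rows downward; lengths in m; the calibration is good to about 2 mm. A picture is of the moment at which its call begins. There is no depth.
- job.hand_in(): hands the job in; it is judged then, once.
Trained networks look in a picture, given as the dict that the camera call returned (one of the last four; its "shot" number tells which), for a name from the list of things; names that differ only in an ending like _2 or _b are one class to them, and where a whole thing is asked for, a point or a joint stands for the part that bears it (a point fixed in the world has none). Each returns a list of dicts, best first, with "confidence" (0 to 1); they miss things now and then, are a little off and sometimes report something else, mostly with a low value. They report only what shows in the picture. A call takes as long as a camera call. They do not tell look-alikes from the thing itself.
- silhouettes(picture, query): "mask" (400x640 bool, what is visible of it) and "pixel" ([row, column] in pixels, amid what is visible of it).
The state is a dict: "time": time; "joint_positions": joint angles; "joint_velocities": joint speeds; "tau": joint torques, N m; "eef_pos": TCP position; "eef_rot": TCP orientation; "contact_force": force on the tool from outside, world axes, zero at the start; "torque": the same for the moment, N m; "opening": opening from 0.0 (shut) to 1.0 (fully open); "gripper_force": force on a finger pad.
Only numpy, scipy, OpenCV 4.12 (cv2) and the standard library are available. Lean on these libraries where they do the work, as an engineer would, in place of code of your own. Each camera call takes 0.05 s, during which the arm holds its last target. There are 200 camera calls.

## Working session

There is one attempt and no reset: what is moved stays moved. The work goes in short steps, Python scripts to look and compute and a shell command to move; the robot and the scene stay as the last step left them, time stands still between calls to the robot, and variables do not carry over. Pictures are saved under pics/ and viewed, at most 14 in all, crops included, and the job is handed in when it is done.

```bash
ls; mkdir -p pics
python3 - <<'E'
from bench import robot, imaging, job, silhouettes
import cv2
print(robot.observe(), robot.grasp_offset)
for n in ("scene","side"):
    p=imaging.capture(n); cv2.imwrite(f"pics/{n}0.png",p["color"][:,:,::-1]); print(n,p["K"],p["k1"],p["R"],p["t"])
E
```

```text
pics
{'time': 0.0, 'joint_positions': array([-1.39549830e+00,  5.28486246e-01,  1.43389344e+00, -2.23534430e-05,
        1.18141122e+00, -1.78476259e-01]), 'joint_velocities': array([0.00115014, 0.00054519, 0.00083146, 0.00084838, 0.00066782,
       0.00248604]), 'tau': array([ 1.23270063e-03, -4.40031374e+01, -1.76589650e+01,  6.32695528e-02,
        5.81154681e-02, -1.74234256e-04]), 'eef_pos': array([ 0.21643069, -0.58554576,  0.22156213]), 'eef_rot': array([ 9.84394875e-01,  1.75970229e-01, -8.58874369e-06, -1.09914024e-03]), 'contact_force': array([ 3.46580625e-01, -2.30753371e-01,  2.92327588e-04]), 'torque': array([ 0.00316021,  0.02245788, -0.01574733]), 'gripper_force': 0.0, 'opening': 0.9966121591700359} 0.0187
scene [[464.7569903    0.         323.54296664]
 [  0.         464.7569903  200.11325039]
 [  0.           0.           1.        ]] 0.010906701087821612 [[ 0.16528047  0.98609956 -0.01703021]
 [ 0.78457394 -0.14192657 -0.60357318]
 [-0.59760028  0.0863974  -0.7971257 ]] [-0.10580415 -0.39034633  1.141844  ]
side [[388.67642365   0.         323.4174958 ]
 [  0.         388.67642365 196.2627178 ]
 [  0.           0.           1.        ]] -0.07057518499442762 [[-0.92445306 -0.38108683  0.01262422]
 [-0.29878061  0.70342779 -0.6449182 ]
 [ 0.2368896  -0.59996848 -0.76414733]] [0.46934563 0.16805608 0.60794564]
```

View pics/scene0.png

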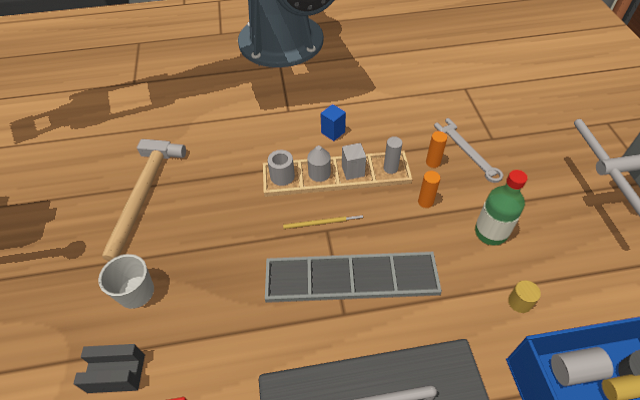

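View pics/side0.png

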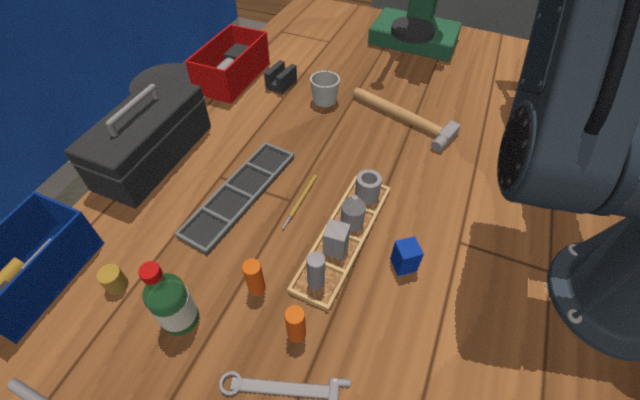

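The row as seen from the robot, left to right (+y is right in the scene image), is drift, block, cone, tube.

Possible mix-ups, in scene pixels:
- **Drift:** grey bar (393,155), against orange bars (437,148) and (429,188).
- **Block:** grey (354,160), against blue (333,122).
- **Tube:** (281,167), against the grey cup (127,282).
- **Cone:** (319,163), no rival.
- **Trays:** the wooden one is at (337,172) and the steel one at (352,277).

I choose the four grey tools standing in the wooden tray, and will fit their poses next.

```bash
cat > h.py <<'E'
import numpy as np, cv2, sys
from scipy.optimize import minimize
from bench import robot, imaging, silhouettes
def proj(p,X):
    c=np.asarray(X)@p["R"].T+p["t"]; s=c[:,:2]/c[:,2:]
    s=s*(1+p["k1"]*(s**2).sum(1,keepdims=True))
    return s@p["K"][:2,:2].T+p["K"][:2,2]
def circ(r,z,n=40):
    a=np.linspace(0,2*np.pi,n,endpoint=False); return np.c_[r*np.cos(a),r*np.sin(a),0*a+z]
def box(x,y,h): return np.array([[i*x/2,j*y/2,k] for i in(-1,1) for j in(-1,1) for k in(0,h)])
M=dict(tube=np.r_[circ(.023,0),circ(.023,.05)],block=box(.036,.036,.056),
 drift=np.r_[circ(.014,0),circ(.014,.072)],cone=np.r_[circ(.021,0),circ(.021,.046),circ(.005,.07)],
 steel_tray=box(.072,.273,.012),wood_tray=box(.072,.273,.012))
def place(m,q,z):
    c,s=np.cos(q[2]),np.sin(q[2]); return m@np.array([[c,-s,0],[s,c,0],[0,0,1]]).T+[q[0],q[1],z]
def cost(q,name,z,views):
    e=0
    for p,mask in views:
        h=cv2.convexHull((proj(p,place(M[name],q,z))*16).astype(np.int32))
        im=np.zeros((400,640),np.uint8); cv2.fillConvexPoly(im,h,255,cv2.LINE_AA,4)
        im=im/255.; e+=1-np.minimum(im,mask).sum()/np.maximum(im,mask).sum()
    return e
def fit(name,z,views,q0,yaw):
    f=lambda v: cost([v[0],v[1],v[2]/5 if yaw else 0],name,z,views)
    q0=list(q0)
    for step in(.02,.008,.003):
        n=3 if yaw else 2
        r=minimize(f,q0[:n],method="Nelder-Mead",options=dict(initial_simplex=np.array([q0[:n]]+[np.add(q0[:n],step*(1+4*(i==2))*np.eye(n)[i]) for i in range(n)]),xatol=1e-5,fatol=1e-5))
        q0=list(r.x)
    if yaw:q0[2]/=5
    return np.round(q0,4),round(r.fun,3)
def ground(p,uv,z):
    s=(np.array(uv)-p["K"][:2,2])/p["K"][0,0]; s=s/(1+p["k1"]*(s**2).sum())
    d=p["R"].T@np.r_[s,1]; o=-p["R"].T@p["t"]; return (o+d*(z-o[2])/d[2])[:2]
E
python3 - <<'E'
from h import *
P={n:imaging.capture(n) for n in("scene","side")}
px=dict(tube=(281,167),block=(354,160),drift=(393,155),cone=(319,163),steel_tray=(352,277),wood_tray=(337,172))
for n,z,yaw in(("tube",.007,0),("block",.007,1),("drift",.007,0),("cone",.007,0),("steel_tray",0,1),("wood_tray",0,1)):
    q0=np.r_[ground(P["scene"],px[n],z+.025 if "tray" not in n else .006),0]; V=[]
    for k,p in P.items():
        D=silhouettes(p,n); c=proj(p,[[q0[0],q0[1],z+.02]])[0]
        D=sorted(D,key=lambda d:np.hypot(*(np.array(d["pixel"])[::-1]-c)))
        print(n,k,[(np.round(d["pixel"]),round(d["confidence"],2),int(d["mask"].sum())) for d in D][:2],c.round())
        if D: V.append((p,D[0]["mask"].astype(float)))
    print("  both",*fit(n,z,V,q0,yaw)," single",[fit(n,z,[v],q0,yaw) for v in V])
cv2.imwrite("pics/crop1.png",cv2.resize(P["scene"]["color"][90:210,240:460,::-1],None,fx=3.5,fy=3.5,interpolation=cv2.INTER_CUBIC))
E
```

```text
tube scene [(array([168., 281.]), 0.94, 774)] [281. 169.]
tube side [(array([188., 368.]), 0.72, 740)] [368. 190.]
  both [ 0.439  -0.0448] 0.317  single [(array([ 0.4376, -0.0441]), np.float64(0.14)), (array([ 0.44  , -0.0496]), np.float64(0.164))]
block scene [(array([160., 357.]), 0.77, 824), (array([123., 334.]), 0.71, 663)] [354. 162.]
block side [(array([241., 336.]), 0.95, 885), (array([256., 404.]), 0.78, 933)] [338. 246.]
  both [0.4507 0.087  0.0684] 0.188  single [(array([0.4508, 0.0873, 0.0266]), np.float64(0.065)), (array([0.4508, 0.085 , 0.1679]), np.float64(0.095))]
drift scene [(array([154., 393.]), 0.85, 489), (array([151., 436.]), 0.58, 541)] [393. 157.]
drift side [(array([267., 317.]), 0.89, 619), (array([323., 294.]), 0.81, 668)] [321. 283.]
  both [0.4564 0.1581] 0.373  single [(array([0.4532, 0.1599]), np.float64(0.211)), (array([0.4575, 0.1551]), np.float64(0.157))]
cone scene [(array([164., 318.]), 0.8, 742), (array([178., 346.]), 0.61, 200)] [319. 165.]
cone side [(array([213., 354.]), 0.71, 745)] [354. 218.]
  both [0.4435 0.0238] 0.228  single [(array([0.4432, 0.0245]), np.float64(0.074)), (array([0.4437, 0.0221]), np.float64(0.134))]
steel_tray scene [(array([277., 349.]), 0.94, 7317)] [352. 273.]
steel_tray side [(array([199., 232.]), 0.57, 4694), (array([264., 336.]), 0.44, 1650)] [237. 189.]
  both [ 0.6656  0.0386 -0.1244] 0.124  single [(array([ 0.6641,  0.0404, -0.134 ]), np.float64(0.069)), (array([ 0.6658,  0.0366, -0.1279]), np.float64(0.043))]
wood_tray scene [(array([183., 338.]), 0.56, 1729)] [337. 167.]
wood_tray side [(array([267., 339.]), 0.95, 1738)] [344. 233.]
  both [ 0.4475  0.0549 -0.0681] 1.383  single [(array([ 0.4474,  0.0559, -0.0635]), np.float64(0.664)), (array([ 0.4475,  0.0536, -0.0689]), np.float64(0.717))]
```

View pics/crop1.png

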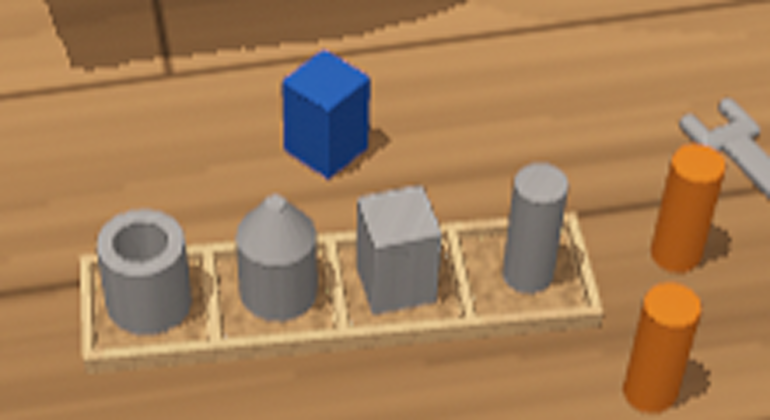

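The crop confirms the choice: tube, cone, block and drift stand in the wooden tray on cork, with the blue block and orange bars outside it. I'll turn the tool so the fingers close across the tray row.

```bash
python3 -m handwheel '[[[0,0,0,-0.16,-1],[0,0,0,-0.16,-1],[0,0,0,-0.16,-1],[0,0,0,-0.16,-1],[0,0,0,-0.16,-1],[0,0,0,-0.16,-1],[0,0,0,-0.16,-1],[0,0,0,0,-1]]]' 40
cat >> h.py <<'E'
from scipy.spatial.transform import Rotation as Ro
def go(x,y,z,a=None):
    s=robot.observe(); R=Ro.from_quat(s["eef_rot"]).as_matrix()
    th=np.arctan2(R[1,1],R[0,1]); d=R.T@(np.array([x,y,z])-s["eef_pos"])*1000
    print("t",round(s["time"],2),"pos",s["eef_pos"].round(4),"yang",round(th,3),"shift mm",d.round(1),"turn",None if a is None else round(-(a-th),3),"open",round(s["opening"]*87,1),"F",s["contact_force"].round(1),round(s["gripper_force"],1))
E
python3 -c "
from h import *
go(.52,.05,.25,-.1)"
```

```text
time: 1.8
eef_pos: [0.2166, -0.5863, 0.2226]
eef_rot: [0.741, 0.671, 0.0, 0.0]
contact_force: [-0.0, 0.5, 0.4]
opening: 0.997
gripper_force: 0.0
t 1.8 pos [ 0.2166 -0.5863  0.2226] yang -0.099 shift mm [663.1 239.1 -27.4] turn 0.001 open 86.8 F [-0.   0.5  0.4] 0.0
```

```bash
python3 -m handwheel '[[[56,20,-3,0,-1],[56,20,-3,0,-1],[56,20,-3,0,-1],[56,20,-3,0,-1],[56,20,-3,0,-1],[56,20,-3,0,-1],[56,20,-3,0,-1],[56,20,-3,0,-1],[56,20,-3,0,-1],[56,20,-3,0,-1]]]' | tail -0
python3 -m handwheel '[[[56,20,0,0,-1],[47,19,0,0,-1],[0,0,0,0,-1],[0,0,0,0,-1]]]'
python3 -c "
from h import *
p=imaging.capture('wrist');cv2.imwrite('pics/w1.png',p['color'][:,:,::-1])
go(.4564,.1581,.25,-.1)
print(p['R'],p['t'],p['K'][0,0],p['k1'],ground(imaging.capture('scene'),(333,122),.03))"
```

```text
time: 3.55
eef_pos: [0.5182, 0.0503, 0.2524]
eef_rot: [0.741, 0.672, -0.0, -0.0]
contact_force: [-0.6, 0.5, 0.8]
opening: 1.001
gripper_force: 0.0
t 3.6 pos [0.518  0.0497 0.2524] yang -0.099 shift mm [101.8 -72.    2.4] turn 0.001 open 87.0 F [-0.8 -0.7  0.8] 0.0
[[ 9.95235388e-01 -9.75000801e-02 -5.06356144e-04]
 [-9.38198617e-02 -9.59057218e-01  2.67221044e-01]
 [-2.65396977e-02 -2.65900334e-01 -9.63635126e-01]] [-0.51081066  0.05572997  0.44634411] 301.0672139968004 -0.00044204126536803213 [0.33561307 0.07061148]Exception ignored on flushing sys.stdout:
BrokenPipeError: [Errno 32] Broken pipe
```

View pics/w1.png

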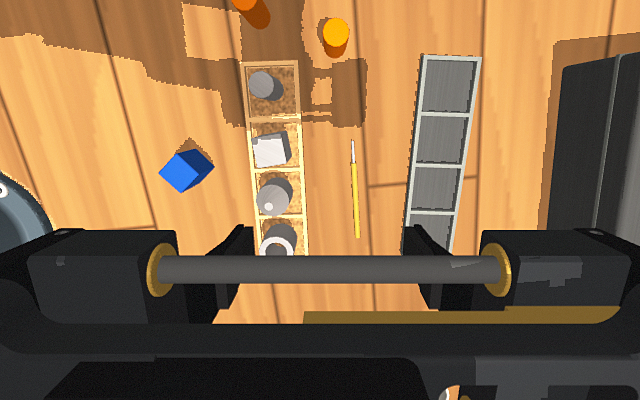

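The wrist view looks straight down on both trays. The drift is at (265,85), block (270,150), cone (274,196), tube (276,245). The far corners of the steel tray are at (424,54) and (482,57).

Run:
```python
from h import *
p=imaging.capture("wrist")
q={"drift":(.4564,.1581,0),"block":(.4507,.087,.07),"cone":(.4435,.0238,0)}
for n in q:
    c=proj(p,[[*q[n][:2],.035]])[0]
    D=sorted(silhouettes(p,n),key=lambda d:np.hypot(*(np.array(d["pixel"])[::-1]-c)))
    print(n,c,D[0]["pixel"],D[0]["mask"].sum(),fit(n,.007,[(p,D[0]["mask"].astype(float))],q[n],n=="block"))
for nm,Q in(("steel",(.6656,.0386,-.127)),("wood",(.4475,.0549,-.082))):
    for x,y in((-.036,.1365),(.036,.1365)): print(nm,"pred",proj(p,place(np.array([[x,y,.012]]),Q,0)))
s=.012
print("steel corners",ground(p,(424,54),s),ground(p,(482,57),s)," wood",ground(p,(243,62),s),ground(p,(299,61),s))
Q=(.6656,.0386,-.127)
im=p["color"].copy()
for Q in((.6656,.0386,-.127),(.4475,.0549,-.082)):
    for y in(-.134,-.067,0,.067,.134):
        for x in(-.0335,0,.0335):
            u=proj(p,place(np.array([[x,y,.012]]),Q,0))[0]; cv2.circle(im,tuple(np.int32(u*16)),24,(255,0,0),-1,cv2.LINE_AA,4)
cv2.imwrite("pics/w2.png",cv2.resize(im[30:280,220:500,::-1],None,fx=2.4,fy=2.4,interpolation=cv2.INTER_CUBIC))
```

```text
drift [267.73866102  86.06168786] [86.0, 263.3] 790 (array([0.4579, 0.1567]), np.float64(0.119))
block [271.89154233 146.3916065 ] [150.1, 270.5] 1128 (array([0.4527, 0.0856, 0.05  ]), np.float64(0.13))
cone [273.63529188 195.28678342] [195.8, 275.8] 1121 (array([0.4447, 0.0223]), np.float64(0.067))
steel pred [[422.45682191  53.73048333]]
steel pred [[480.79399528  55.50313277]]
wood pred [[240.02889845  59.89665416]]
wood pred [[298.26418433  58.79727315]]
steel corners [0.64906169 0.17806725] [0.72013767 0.16758328]  wood [0.42603598 0.19115313] [0.49514939 0.18541012]
```

View pics/w2.png

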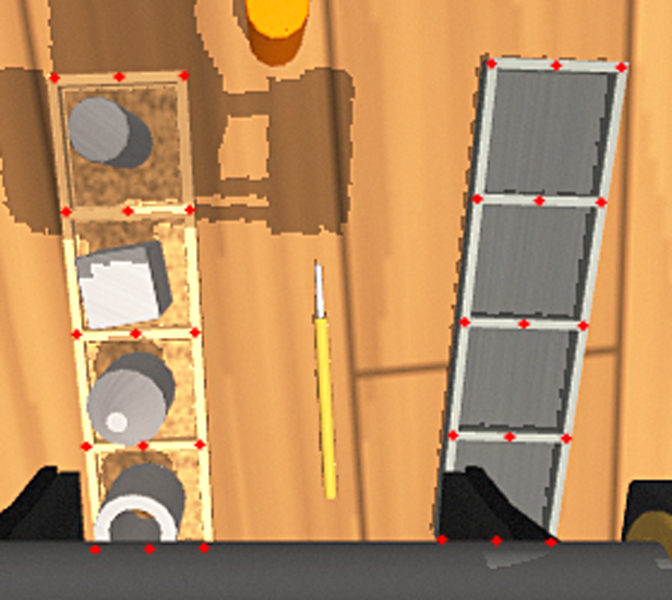

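Dots projected from the fitted trays land on the wall tops to within about 1 mm, so both tray fits hold. I'll take the drift first.

```bash
python3 -c "
from h import *
go(.457,.157,.019)"
```

```text
t 3.85 pos [0.5184 0.0494 0.2526] yang -0.099 shift mm [101.  -71.8 233.6] turn None open 86.6 F [-0.4 -0.5  0.2] 0.0
```

```bash
python3 -m handwheel '[[[34,-24,0,0,-1],[34,-24,0,0,-1],[33,-24,40,0,-1],[0,0,50,0,-1],[0,0,40,0,-1],[0,0,0,0,-1]]]' && python3 -c "
from h import *
go(.457,.157,.019)"
```

```text
time: 4.6
eef_pos: [0.4545, 0.1573, 0.1205]
eef_rot: [0.741, 0.672, -0.003, -0.002]
contact_force: [0.2, -0.1, 0.2]
opening: 1.001
gripper_force: 0.0
t 4.6 pos [0.4545 0.1573 0.1205] yang -0.098 shift mm [1.000e-01 3.200e+00 1.014e+02] turn None open 87.1 F [ 0.2 -0.1  0.2] 0.0
```

```bash
python3 -m handwheel '[[[0,2,35,0,-1],[0,0,35,0,-1],[0,0,22,0,-1],[0,0,10,0,-1],[0,0,0,0,-1],[0,0,0,0,-1]]]' 40 >/dev/null; python3 -c "
from h import *
go(.457,.157,.019)"
```

```text
t 5.35 pos [0.4598 0.1578 0.0217] yang -0.097 shift mm [-1.1 -2.7  2.7] turn None open 87.2 F [ 0.4  0.1 -0.7] 0.0
```

```bash
python3 -m handwheel '[[[-1,-2,2,0,-1],[0,0,0,0,-1],[0,0,0,0,1],[0,0,0,0,1],[0,0,0,0,1],[0,0,0,0,1],[0,0,0,0,1],[0,0,0,0,1],[0,0,0,0,1]]]' 40; python3 -c "
from h import *
go(.6532,-.0614,.12,-.128)"
```

```text
time: 6.48
eef_pos: [0.4568, 0.157, 0.0186]
eef_rot: [0.741, 0.672, 0.0, 0.0]
contact_force: [-1.0, -0.3, -1.0]
opening: 0.313
gripper_force: 40.0
t 6.47 pos [0.4568 0.157  0.0186] yang -0.097 shift mm [-198.3  216.7 -101.4] turn 0.031 open 27.2 F [-1.  -0.3 -1. ] 40.0
```

```bash
python3 -m handwheel '[[[0,0,-20,0,1],[0,0,-40,0,1],[0,0,-40,0,1],[-20,22,-5,0.03,1],[-40,43,0,0,1],[-45,49,0,0,1],[-45,49,0,0,1],[-33,37,0,0,1],[-15,17,0,0,1],[0,0,0,0,1]]]'; python3 -c "
from h import *
p=imaging.capture('wrist');cv2.imwrite('pics/w3.png',p['color'][:,:,::-1])
go(.6532,-.0614,.016,-.128)"
```

```text
time: 7.72
eef_pos: [0.6426, -0.0617, 0.1225]
eef_rot: [0.751, 0.66, -0.0, -0.0]
contact_force: [-0.5, 0.8, -3.0]
opening: 0.314
gripper_force: 40.0
t 7.78 pos [ 0.6412 -0.0602  0.1225] yang -0.128 shift mm [  0.2  12.4 106.4] turn -0.0 open 27.3 F [-1.2  1.  -3.4] 40.0
```

View pics/w3.png

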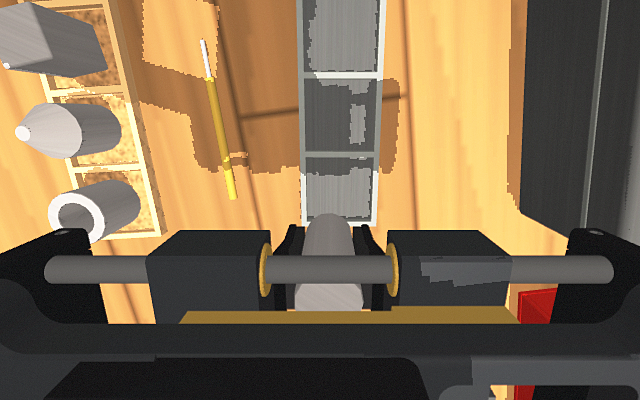

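The drift hangs upright in the fingers over the near steel bay at (330,260). I'll lower it in steps.

```bash
python3 -m handwheel '[[[0,12,20,0,1],[0,0,35,0,1],[0,0,30,0,1],[0,0,12,0,1],[0,0,4,0,1],[0,0,0,0,1]]]' >/dev/null; python3 -c "
from h import *
go(.6532,-.0614,.0156,-.128)"
```

```text
t 8.53 pos [ 0.6546 -0.0614  0.0234] yang -0.127 shift mm [-0.2 -1.4  7.8] turn 0.001 open 27.3 F [ 0.7  0.  -2.5] 40.0
```

```bash
python3 -m handwheel '[[[0,-1,4,0,1],[0,0,2,0,1],[0,0,1,0,1],[0,0,0,0,1]]]' >/dev/null; python3 -c "
from h import *
go(.6532,-.0614,.0156,-.128)"
```

```text
t 9.03 pos [ 0.6533 -0.0616  0.0156] yang -0.127 shift mm [ 0.2 -0.1  0. ] turn 0.001 open 27.3 F [-0.4 -0.5 -2.8] 40.0
```

```bash
for i in 1 2; do python3 -m handwheel '[[[0,0,0.6,0,1],[0,0,0,0,1]]]' | egrep 'contact|eef_pos'; done
```

```text
eef_pos: [0.6533, -0.0616, 0.0156]
contact_force: [-1.1, 0.2, 2.3]
eef_pos: [0.6534, -0.0616, 0.0156]
contact_force: [-2.2, -0.0, 6.5]
```

Contact with the floor, so I'll release and rise.

```bash
python3 -m handwheel '[[[0,0,-0.6,0,0],[0,0,0,0,-1],[0,0,0,0,-1],[0,0,0,0,-1],[0,0,0,0,-1],[0,0,-10,0,-1],[0,0,-40,0,-1],[0,0,-60,0,-1],[0,0,-40,0,-1],[0,0,0,0,-1]]]' ; python3 -c "
from h import *
go(.4515,.086,.165,.05)"
```

```text
time: 10.78
eef_pos: [0.6562, -0.0622, 0.1703]
eef_rot: [0.751, 0.661, 0.003, 0.004]
contact_force: [0.0, -0.3, 0.7]
opening: 0.999
gripper_force: 0.0
t 10.78 pos [ 0.6562 -0.0622  0.1703] yang -0.127 shift mm [ 121.1 -221.9    2.9] turn -0.177 open 86.9 F [ 0.  -0.3  0.7] 0.0
```

```bash
python3 -m handwheel '[[[15,-28,0,0,-1],[26,-47,0,0,-1],[30,-55,0,0,-1],[27,-50,0,0,-1],[23,-42,0,0,-1],[0,0,0,-0.09,-1],[0,0,0,-0.087,-1],[0,0,0,0,-1],[0,0,0,0,-1]]]' >/dev/null
python3 - <<'E'
from h import *
go(.4515,.086,.019,.05)
P={n:imaging.capture(n) for n in("scene","side")}
z=.007;V=[]
for n in("drift","block","cone","tube"):
    for k,p in P.items(): print(n,k,[(d["pixel"],round(d["confidence"],2)) for d in silhouettes(p,n)])
cv2.imwrite("pics/c4.png",np.hstack([cv2.resize(P["scene"]["color"][100:320,240:460,::-1],(400,400)),cv2.resize(P["side"]["color"][120:320,160:400,::-1],(400,400))]))
E
```

```text
t 11.9 pos [0.4482 0.0865 0.1646] yang 0.049 shift mm [ -0.6   3.4 145.6] turn -0.001 open 86.9 F [-0.1  0.2 -0.3] 0.0
drift scene [([152.4, 436.1], 0.96), ([189.4, 428.4], 0.88), ([269.1, 284.9], 0.74), ([182.4, 339.3], 0.42)]
drift side [([152.4, 265.2], 0.76), ([278.0, 251.2], 0.57)]
block scene [([123.5, 331.2], 0.79)]
block side [([258.3, 405.7], 0.7), ([239.5, 336.7], 0.64)]
cone scene [([163.5, 316.4], 0.72)]
cone side [([211.3, 352.4], 0.68), ([188.6, 366.2], 0.63)]
tube scene [([167.8, 279.6], 0.73), ([162.3, 354.6], 0.29)]
tube side [([188.1, 367.1], 0.7)]
```

View pics/c4.png

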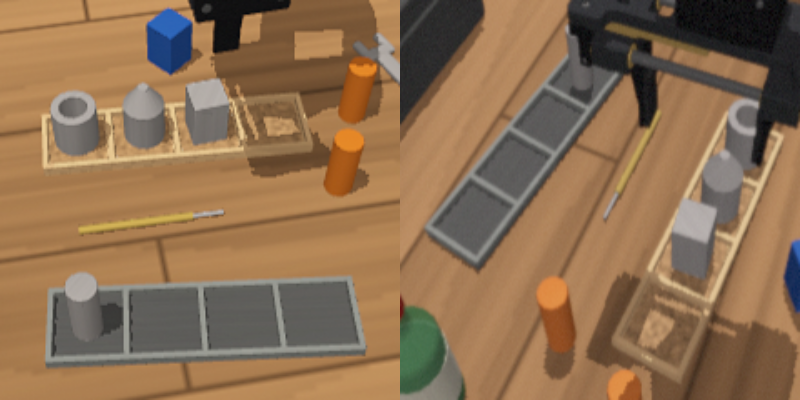

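The drift stands upright in its bay at (85,305). The block, cone and tube are undisturbed. Next is the block.

```bash
python3 -m handwheel '[[[0,3,30,0,-1],[0,0,45,0,-1],[0,0,40,0,-1],[0,0,20,0,-1],[0,0,10,0,-1],[0,0,0,0,-1],[0,0,0,0,-1]]]' >/dev/null; python3 -c "
from h import *
go(.4515,.086,.019,.05)"
```

```text
t 13.28 pos [0.4521 0.0867 0.0207] yang 0.05 shift mm [-0.6 -0.6  1.7] turn 0.0 open 86.9 F [-0.2 -0.8 -0.2] 0.0
```

```bash
python3 -m handwheel '[[[-0.6,0,1.5,0,-1],[0,0,0,0,1],[0,0,0,0,1],[0,0,0,0,1],[0,0,0,0,1],[0,0,0,0,1],[0,0,0,0,1],[0,0,0,0,1]]]' 45; python3 -c "
from h import *
go(.6617,.0051,.12,-.128)"
```

```text
time: 14.28
eef_pos: [0.4514, 0.0861, 0.0184]
eef_rot: [0.689, 0.725, -0.0, -0.0]
contact_force: [-0.6, 0.9, 0.1]
opening: 0.412
gripper_force: 44.8
t 14.28 pos [0.4514 0.0861 0.0184] yang 0.05 shift mm [ -91.4  206.  -101.6] turn 0.178 open 35.9 F [-0.6  0.9  0.1] 44.8
```

Opening is 35.9 mm, so the pads are flush on the block's faces. Lift and carry.

```bash
python3 -m handwheel '[[[0,0,-20,0,1],[0,0,-40,0,1],[0,0,-42,0,1],[-12,26,0,0,1],[-20,45,0,0,1],[-23,53,0,0,1],[-21,47,0,0,1],[-15,35,0,0,1],[0,0,0,0.09,1],[0,0,0,0.088,1]]]' >/dev/null;  python3 -m handwheel '[[[0,0,0,0,1],[0,0,0,0,1]]]' >/dev/null; python3 -c "
from h import *
go(.6617,.0051,.0154,-.128)"
```

```text
t 15.78 pos [0.6609 0.0056 0.1195] yang -0.127 shift mm [ -0.4   1.1 104.1] turn 0.001 open 35.6 F [ 0.5  0.5 -4.7] 44.8
```

```bash
python3 -m handwheel '[[[0,1,20,0,1],[0,0,35,0,1],[0,0,30,0,1],[0,0,12,0,1],[0,0,4,0,1],[0,0,0,0,1],[0,0,0,0,1]]]' >/dev/null; python3 -c "
from h import *
go(.6617,.0051,.0154,-.128)"
```

```text
t 16.65 pos [0.6639 0.0052 0.0208] yang -0.128 shift mm [-0.4 -2.2  5.4] turn 0.0 open 36.0 F [ 0.6 -0.6 -5. ] 44.8
```

```bash
python3 -m handwheel '[[[0,-2,2,0,1],[0,0,1,0,1],[0,0,0,0,1],[0,0,0,0,1]]]' | egrep 'eef_pos|contact'; for i in 1 2; do python3 -m handwheel '[[[0,0,0.6,0,1],[0,0,0,0,1]]]' | egrep 'contact|eef_pos'; done
```

```text
eef_pos: [0.6609, 0.0056, 0.0165]
contact_force: [-0.7, 0.2, -5.0]
eef_pos: [0.6608, 0.0056, 0.0157]
contact_force: [0.1, 0.9, -5.2]
eef_pos: [0.6608, 0.0056, 0.0155]
contact_force: [-0.3, 0.4, -2.8]
```

```bash
python3 -m handwheel '[[[0,0,0.4,0,1],[0,0,0,0,1],[0,0,0,0,1]]]' | egrep 'contact|eef_pos'; python3 -m handwheel '[[[0,0,0,0,0],[0,0,0,0,-1],[0,0,0,0,-1],[0,0,0,0,-1],[0,0,0,0,-1],[0,0,-10,0,-1],[0,0,-40,0,-1],[0,0,-60,0,-1],[0,0,-40,0,-1],[0,0,0,0,-1]]]' >/dev/null ; python3 -c "
from h import *
go(.444,.023,.165,-.1)"
```

```text
eef_pos: [0.6608, 0.0056, 0.0155]
contact_force: [-1.5, 0.4, 3.4]
t 19.27 pos [0.6638 0.0052 0.1703] yang -0.128 shift mm [ -10.4 -220.3    3. ] turn -0.028 open 86.9 F [-0.  -0.3 -0.4] 0.0
```

```bash
python3 -m handwheel '[[[-1,-28,0,-0.028,-1],[-3,-46,0,0,-1],[-3,-54,0,0,-1],[-3,-50,0,0,-1],[-3,-42,0,0,-1],[0,0,0,0,-1],[0,0,0,0,-1]]]' >/dev/null
python3 - <<'E'
from h import *
go(.444,.023,.019,-.1)
p=imaging.capture("scene")
for n,q in(("cone",(.444,.023,0)),("tube",(.4387,-.0455,0))):
    c=proj(p,[[*q[:2],.03]])[0]
    D=sorted(silhouettes(p,n),key=lambda d:np.hypot(*(np.array(d["pixel"])[::-1]-c)))
    if D: print(n,c,D[0]["pixel"],fit(n,.007,[(p,D[0]["mask"].astype(float))],q,0))
cv2.imwrite("pics/c5.png",cv2.resize(p["color"][100:320,240:460,::-1],(500,500)))
E
```

```text
t 20.15 pos [0.4415 0.0152 0.1649] yang -0.1 shift mm [  8.    1.6 145.9] turn -0.0 open 87.3 F [0.3 0.5 1.4] 0.0
cone [317.96812399 165.6495693 ] [160.8, 318.4] (array([0.4438, 0.0246]), np.float64(0.091))
tube [280.6124873  168.57143412] [169.2, 280.8] (array([ 0.4371, -0.044 ]), np.float64(0.146))
```

View pics/c5.png

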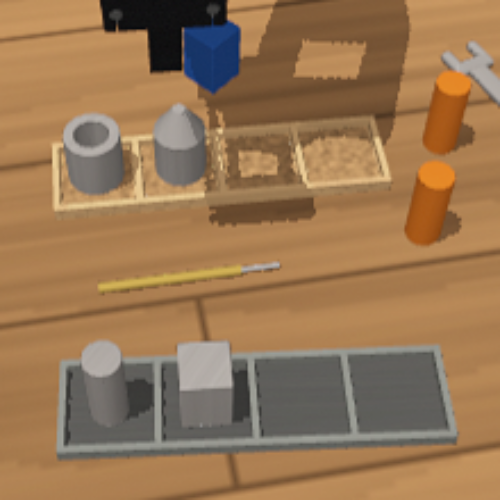

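The drift at (105,385) and block (205,385) stand square in their bays. Next is the cone.

```bash
python3 -m handwheel '[[[8,1,30,0,-1],[0,0,45,0,-1],[0,0,40,0,-1],[0,0,20,0,-1],[0,0,9,0,-1],[0,0,0,0,-1],[0,0,0,0,-1]]]' >/dev/null; python3 -c "
from h import *
go(.444,.0235,.0185,-.1)"
```

```text
t 21.18 pos [0.4432 0.0231 0.0215] yang -0.1 shift mm [0.4 0.7 3. ] turn 0.0 open 87.5 F [ 0.2  0.3 -0.4] 0.0
```

```bash
python3 -m handwheel '[[[0,0.5,2,0,-1],[0,0,0,0,1],[0,0,0,0,1],[0,0,0,0,1],[0,0,0,0,1],[0,0,0,0,1],[0,0,0,0,1],[0,0,0,0,1]]]' 45; python3 -c "
from h import *
go(.6703,.0715,.12,-.128)"
```

```text
time: 22.18
eef_pos: [0.4436, 0.0231, 0.0189]
eef_rot: [0.742, 0.671, 0.0, 0.001]
contact_force: [1.6, 0.7, -0.8]
opening: 0.471
gripper_force: 45.0
t 22.18 pos [0.4436 0.0231 0.0189] yang -0.1 shift mm [  70.8  220.8 -100.8] turn 0.028 open 41.0 F [ 1.6  0.7 -0.8] 45.0
```

```bash
python3 -m handwheel '[[[0,0,-20,0,1],[0,0,-40,0,1],[0,0,-42,0,1],[10,28,0,0.028,1],[15,47,0,0,1],[17,55,0,0,1],[15,50,0,0,1],[12,39,0,0,1],[0,0,0,0,1],[0,0,0,0,1]]]' >/dev/null;  python3 -c "
from h import *
go(.6703,.0715,.0159,-.128)"
```

```text
t 23.43 pos [0.6659 0.0647 0.1189] yang -0.128 shift mm [  7.4   4.1 102.9] turn 0.0 open 41.2 F [-0.7  0.2 -5.5] 45.0
```

```bash
python3 -m handwheel '[[[7,3,20,0,1],[0,0,35,0,1],[0,0,30,0,1],[0,0,12,0,1],[0,0,2,0,1],[0,0,0,0,1],[0,0,0,0,1],[0,0,0,0,1],[0,0,0,0,1]]]' >/dev/null; python3 -c "
from h import *
go(.6703,.0715,.0159,-.128)"
```

```text
t 24.55 pos [0.6729 0.0711 0.0224] yang -0.128 shift mm [ 0.1 -2.7  6.5] turn 0.0 open 40.9 F [ 0.  -0.4 -2.8] 45.0
```

```bash
python3 -m handwheel '[[[0,-1,2,0,1],[0,0,1,0,1],[0,0,0,0,1],[0,0,0,0,1]]]' | egrep 'eef_pos|contact'; for i in 1 2; do python3 -m handwheel '[[[0,0,0.6,0,1],[0,0,0,0,1]]]' | egrep 'contact|eef_pos'; done
```

```text
eef_pos: [0.6716, 0.0712, 0.0188]
contact_force: [0.5, -0.4, -4.3]
eef_pos: [0.6716, 0.0712, 0.0182]
contact_force: [0.4, 0.1, -4.0]
eef_pos: [0.6716, 0.0712, 0.0176]
contact_force: [-0.4, -0.2, -4.2]
```

```bash
python3 -m handwheel '[[[0,-1,0.9,0,1],[0,0,0,0,1],[0,0,0,0,1]]]' | egrep 'eef_pos|contact'; for i in 1 2; do python3 -m handwheel '[[[0,0,0.5,0,1],[0,0,0,0,1]]]' | egrep 'contact|eef_pos'; done
```

```text
eef_pos: [0.6706, 0.0713, 0.0167]
contact_force: [0.7, -0.3, -3.5]
eef_pos: [0.6706, 0.0713, 0.0162]
contact_force: [-0.4, -0.1, -4.2]
eef_pos: [0.6707, 0.0713, 0.016]
contact_force: [-0.5, 0.3, -2.8]
```

```bash
python3 -m handwheel '[[[0,0,0.6,0,1],[0,0,0,0,1],[0,0,0,0,1]]]' | egrep 'contact|eef_pos'; python3 -m handwheel '[[[0,0,0,0,0],[0,0,0,0,-1],[0,0,0,0,-1],[0,0,0,0,-1],[0,0,0,0,-1],[0,0,-10,0,-1],[0,0,-40,0,-1],[0,0,-60,0,-1],[0,0,-40,0,-1],[0,0,0,0,-1]]]' >/dev/null ; python3 -c "
from h import *
go(.438,-.045,.165,-.1)"
```

```text
eef_pos: [0.6707, 0.0713, 0.0159]
contact_force: [-2.6, -0.5, 3.9]
t 28.05 pos [0.6738 0.0713 0.1708] yang -0.128 shift mm [-145.4 -219.1    3.3] turn -0.028 open 87.0 F [ 1.  -0.  -0.1] 0.0
```

```bash
python3 -m handwheel '[[[-18,-28,0,-0.028,-1],[-30,-45,0,0,-1],[-34,-52,0,0,-1],[-33,-50,0,0,-1],[-24,-40,0,0,-1],[0,0,0,0,-1],[0,0,0,0,-1]]]' >/dev/null
python3 - <<'E'
from h import *
go(.438,-.045,.019,-.1)
p=imaging.capture("scene")
cv2.imwrite("pics/c6.png",cv2.resize(p["color"][100:320,240:460,::-1],(500,500)))
E
```

```text
t 28.93 pos [ 0.4433 -0.0449  0.1651] yang -0.101 shift mm [ -0.6  -5.4 146.1] turn -0.001 open 87.1 F [-0.3 -0.2 -0.4] 0.0
```

View pics/c6.png

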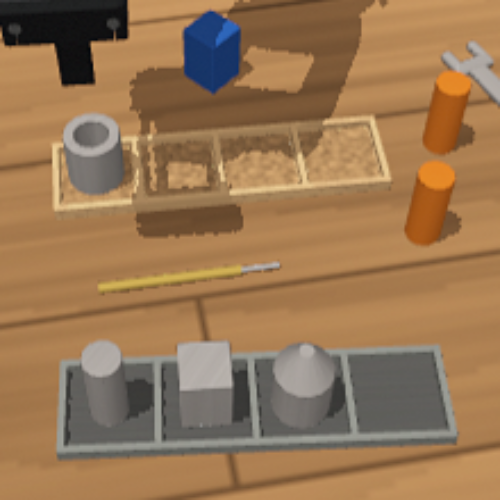

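The cone is in place at (303,385), and the last bay at (400,390) is empty. Now the tube.

```bash
python3 -m handwheel '[[[0,-5,30,0,-1],[0,0,45,0,-1],[0,0,40,0,-1],[0,0,20,0,-1],[0,0,9,0,-1],[0,0,0,0,-1],[0,0,0,0,-1]]]' >/dev/null; python3 -c "
from h import *
go(.438,-.045,.0185,-.1)"
```

```text
t 29.85 pos [ 0.4383 -0.0443  0.0217] yang -0.099 shift mm [-0.8 -0.3  3.2] turn 0.001 open 87.0 F [-0.4 -0.6  1.2] 0.0
```

```bash
python3 -m handwheel '[[[-0.8,0,2,0,-1],[0,0,0,0,1],[0,0,0,0,1],[0,0,0,0,1],[0,0,0,0,1],[0,0,0,0,1],[0,0,0,0,1],[0,0,0,0,1]]]' 45; python3 -c "
from h import *
go(.6788,.138,.12,-.128)"
```

```text
time: 30.85
eef_pos: [0.4385, -0.0454, 0.0192]
eef_rot: [0.742, 0.671, 0.001, 0.001]
contact_force: [3.9, -0.9, -0.7]
opening: 0.51
gripper_force: 45.1
t 30.85 pos [ 0.4385 -0.0454  0.0192] yang -0.1 shift mm [ 206.5  221.  -100.4] turn 0.028 open 44.4 F [ 3.9 -0.9 -0.7] 45.1
```

```bash
python3 -m handwheel '[[[0,0,-10,0,1],[0,0,-30,0,1],[0,0,-40,0,1],[0,0,-20,0,1],[0,0,0,0,1]]]' ; python3 -c "
from h import *
p=imaging.capture('scene')
cv2.imwrite('pics/c7.png',cv2.resize(p['color'][80:230,220:420,::-1],(600,450)))
go(.6788,.138,.12,-.128)"
```

```text
time: 31.48
eef_pos: [0.4369, -0.0447, 0.1203]
eef_rot: [0.741, 0.671, 0.0, 0.001]
contact_force: [-0.0, -0.6, -4.6]
opening: 0.509
gripper_force: 45.1
t 31.52 pos [ 0.4364 -0.0445  0.1193] yang -0.1 shift mm [205.8 223.   -0.8] turn 0.028 open 44.4 F [ 0.2 -0.4 -5.5] 45.1
```

View pics/c7.png

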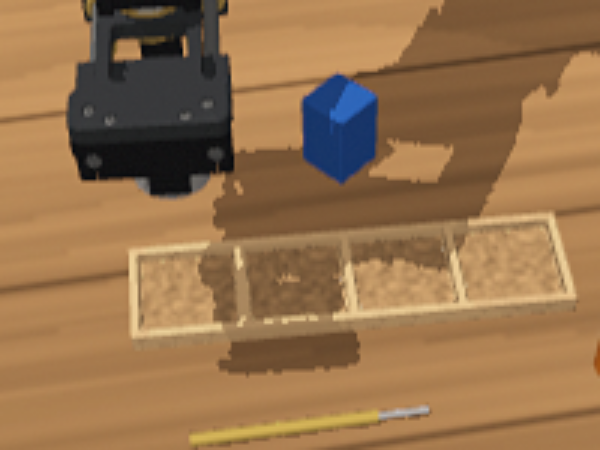

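The tube, at (172,185), is held centred in the fingers. Carry it over.

```bash
python3 -m handwheel '[[[22,22,0,0.028,1],[35,38,0,0,1],[40,43,0,0,1],[40,43,0,0,1],[37,40,0,0,1],[26,30,0,0,1],[0,0,0,0,1],[0,0,0,0,1]]]' >/dev/null;  python3 -c "
from h import *
go(.6788,.138,.0162,-.128)"
```

```text
t 32.52 pos [0.6737 0.1263 0.1162] yang -0.128 shift mm [12.4  4.3 99.9] turn 0.0 open 44.6 F [ 0.2  0.8 -3.5] 45.1
```

```bash
python3 -m handwheel '[[[12,3,10,0,1],[0,0,25,0,1],[0,0,30,0,1],[0,0,20,0,1],[0,0,8,0,1],[0,0,2,0,1],[0,0,0,0,1],[0,0,0,0,1]]]' >/dev/null; python3 -c "
from h import *
go(.6788,.138,.0162,-.128)"
```

```text
t 33.52 pos [0.682  0.1381 0.0254] yang -0.128 shift mm [-0.5 -3.2  9.2] turn -0.0 open 44.3 F [-0.4  0.4 -4.1] 45.1
```

```bash
python3 -m handwheel '[[[0,-2,3,0,1],[0,0,2,0,1],[0,0,0,0,1],[0,0,0,0,1]]]' | egrep 'eef_pos|contact'; for i in 1 2; do python3 -m handwheel '[[[0,0,0.7,0,1],[0,0,0,0,1]]]' | egrep 'contact|eef_pos'; done
```

```text
eef_pos: [0.6792, 0.1382, 0.0191]
contact_force: [-0.1, -0.0, -4.9]
eef_pos: [0.6791, 0.1382, 0.0184]
contact_force: [-0.1, -0.4, -5.1]
eef_pos: [0.6791, 0.1383, 0.0177]
contact_force: [-0.5, -0.1, -4.4]
```

```bash
python3 -m handwheel '[[[0,0,0.7,0,1],[0,0,0,0,1],[0,0,0.5,0,1],[0,0,0,0,1]]]' | egrep 'eef_pos|contact'; for i in 1 2; do python3 -m handwheel '[[[0,0,0.5,0,1],[0,0,0,0,1]]]' | egrep 'contact|eef_pos'; done
```

```text
eef_pos: [0.6791, 0.1382, 0.0165]
contact_force: [0.6, 1.3, -5.0]
eef_pos: [0.6792, 0.1383, 0.0163]
contact_force: [-0.1, 0.1, -2.8]
eef_pos: [0.6792, 0.1383, 0.0163]
contact_force: [-1.9, -0.2, 1.4]
```

```bash
python3 -m handwheel '[[[0,0,0,0,0],[0,0,0,0,-1],[0,0,0,0,-1],[0,0,0,0,-1],[0,0,0,0,-1],[0,0,-10,0,-1],[0,0,-40,0,-1],[0,0,-60,0,-1],[0,0,-40,0,-1],[0,-60,0,0,-1]]]' >/dev/null; python3 -m handwheel '[[[0,-60,0,0,-1],[0,-60,0,0,-1],[0,0,0,0,-1]]]'
python3 - <<'E'
from h import *
P=[imaging.capture(n) for n in("scene","side")]
cv2.imwrite("pics/c8.png",np.hstack([cv2.resize(P[0]["color"][130:320,250:450,::-1],(400,400)),cv2.resize(P[1]["color"][110:270,160:320,::-1],(400,400))]))
E
```

```text
time: 37.15
eef_pos: [0.4928, 0.1617, 0.1653]
eef_rot: [0.75, 0.661, -0.004, -0.003]
contact_force: [1.4, 0.4, 0.5]
opening: 1.0
gripper_force: 0.0
```

View pics/c8.png

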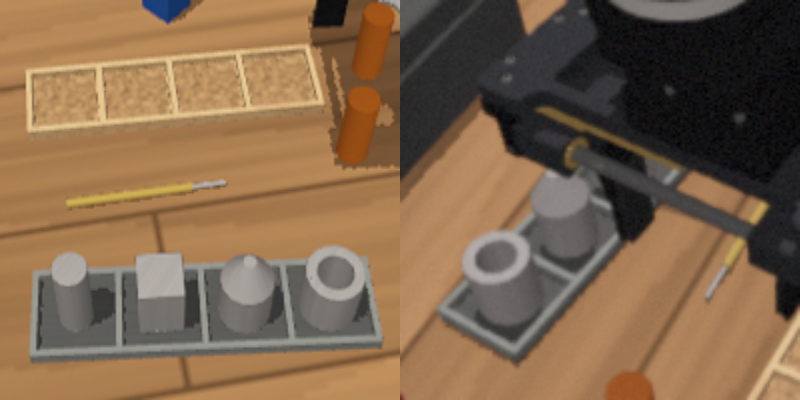

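In the steel tray, the drift (72,290), block (160,290), cone (247,292) and tube (333,288) stand upright, one to a bay. The wooden tray is empty and the gripper is clear.

```bash
python3 -c "
from bench import job
print(job.hand_in())"
```

```text
the job is handed in; nothing more can be done
None
```

The job is handed in: the steel tray now holds, left to right as seen from the robot, tube, cone, block and drift (the reverse of the wooden tray), each upright in its own bay in the final pictures, at about 37 s of the 118 s allowed; the hand-in gave no verdict.

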